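# Step-stack two parts trays

### The job

Stack the two empty trays from the sloping stand on the base tray, stepped alternately so its sleeves stay in reach: first the deep tray, its foot down in the base tray's empty compartment, then the shallow tray stepped back the other way, its foot in the deep tray's compartment nearer the sleeves, so it ends straight above the base tray. Each must sit level on the rim below. Do not let the trays fall, leave the base tray where it stands, and leave the carton, tape roll and tub alone.

Things in the scene. Friction and masses are not known exactly. Their poses are not given: they have to be found in the camera images.
- base: Base tray, loose on the bench, white plastic, 0.7 kg: 160 long (x) x 60 wide (y) x 44 high, 5 mm walls, flat underside. A 5 mm cross wall at mid-length, 2 mm below the rim, makes two compartments 72.5 x 50 inside, centres at x = +38.75 and -38.75. Six steel sleeves fill the +x one to 2 mm below the rim; the -x one is empty. Origin: centre of underside; x, y level, z up; any heading.
- empty_mouth (a point): Centre of the base tray's empty compartment at rim height (44 mm above the bench); axes as the base tray's.
- deep_center (a point): Deep empty tray, white plastic, loose on the stand, 0.11 to 0.22 kg: 160 long (x) x 60 wide (y) x 50 high (z, out of its open top); walls, cross wall and compartments as the base tray's, same at both ends. Point: its centre, 25 mm above its foot's bottom; axes the tray's. Seated on the base tray it is 63 mm above the bench, 38.75 mm from the base's middle towards the empty end.
- deep_foot (a point): Centre of the bottom of the deep tray's foot: a block 64 long (x) x 43 wide (y) x 6 high under the tray's middle. Around it the underside is a flat shoulder, 6 mm higher. Seated, the foot is inside a compartment of the tray below (4 mm play each way along x, 3.5 mm along y) and the shoulder rests on its rim.
- shallow_center (a point): Shallow empty tray, like the deep one but 38 high, 0.09 to 0.18 kg; starts beside it on the stand, either side. Point: its centre, 19 mm above its foot's bottom; axes the tray's. Seated on the deep tray it is 101 mm above the bench, straight above the base tray's middle.
- shallow_foot (a point): Centre of the bottom of the shallow tray's foot, which is the same as the deep tray's.
- stand: Dark steel stand, fixed. Board 270 wide (y) x 200, sloping 25 degrees, low edge at its -x (towards the robot), high edge 117 mm up; a 22 mm stop along the low edge. Trays lie on their feet side by side, length down the slope, at least 55 mm between them, pitched 25 degrees, open tops leaning to the robot. Origin: middle of its footprint on the bench; x level to the high edge, z up.
- tape_center (a point): Bystander: roll of packing tape lying flat, 90 across x 48 high. Point at its centre; z up.
- carton_center (a point): Bystander: closed cardboard carton 80 (x) x 100 (y) x 70 high. Point at its centre.
- tub_center (a point): Bystander: clear plastic tub with white lid 80 (x) x 100 (y) x 60 high. Point at its centre.

How it is judged:
By the outcome, as a careful person would: the job done as asked, in the order asked, and still so for the second after the job is handed in, with the robot touching nothing.
It also fails if it takes over 58 s, if anything falls off the work surface, if the arm or the gripper's body presses on something with over 40 N, if the wrist force passes 120 N, or if a joint passes its speed limit or range.

### The arm

A 6-joint arm with a two-finger parallel gripper is mounted at the origin on the work surface. World frame = base frame: x ahead of the robot, y to its left, z up, the work surface at z = 0. Lengths are in m, angles in degrees, forces in N, time in s.
With the tool pointing down it reaches from about 0.325 to 0.75 m from the base axis. Payload 7.6 kg.
Tool frame: the origin (TCP) lies on the centre line of the jaws, within the pads' length; the fingertips stand 14 mm ahead of it and the grasp point (between the pads) lies 5 mm behind it; y points along the fingers, x is the direction in which the jaws open and shut, and the axes are right-handed (so a half turn about y gives the same grasp; the last joint's range is limited). The gripper opens to 85 mm and grips with 20 to 120 N. Pads are 22 mm wide; open, the fingers measure 114 mm over their backs; the gripper's body (76 mm by 85 mm) begins 54 mm behind the grasp point. The pads swing forward as they close: fully open they stand 13 mm farther back than shut.
Start: joints at [61.977, 2.991, 80.254, -0, 96.75, -4.028], TCP at [0.213, 0.48, 0.245] pointing down, gripper open.
Joint ranges: [-166.34, 166.34], [-52.06, 124.39], [6.96, 135.62], [-60.46, 240.46], [14.63, 156.25], [-167.68, 167.68]. Speed limits (degrees/s): [147.25, 147.25, 172.46, 180, 180, 180].

### API

Orientations are given as [roll, pitch, yaw] about the fixed x, y, z axes, in that order (R = Rz(yaw) Ry(pitch) Rx(roll)).
In Python, from station import bot gives the robot as it stands.
- The arm moves only by the tool step_arm, never from a script. Its argument "series" is a list that holds one entry, the list of rows, each a list of 7 numbers: the turn, a rotation vector about the world's x, y, z in units of 8 degrees (1.0 is 8 degrees), then the shift along the world's x, y, z in units of 50 mm (1.0 is 50 mm), then the opening, from 0 (shut) to 1 (fully open). In form: [[[ax, ay, az, dx, dy, dz, claw], ...]]. A call has 1 to 12 rows; each row shifts and turns the pose as measured when the row begins; what a row does not reach is not made up. A row lasts 1/8 s, in which the tool goes at most 62.5 mm and 10.7 degrees, less where a joint would pass 70% of its speed; a pose out of reach is approached as far as the arm can. A call is refused whole if a number of a shift passes 1 or a number of a turn 1, either way. A call with a gripper value outside its range is refused whole. The fingers move at their own pace and stop on an object; the grip force is fixed at half the most. Time passes only in rows, so rows that do not move let the fingers close. It gives the time, the measured TCP pose, the force and the opening at its end, in the units of the state.
- bot.get_state(): the state, without advancing time (a new reading comes with each control period).
- bot.camera(name): name is "scene" or "top" or "wrist"; returns (picture, depth): 400x640x3 uint8, red, green, blue; 400x640 float32, m along the optical axis (not along the pixel's ray), 0 where there is no reading.
- bot.calibration(name): a dict with "K" (3x3 intrinsics, pixels), "R" (3x3) and "t" (3): a world point X has camera coordinates R X + t. Camera axes: x right, y down, z forward; pixel columns grow to the right and rows downward; lengths in m; the calibration is good to about 2 mm. A picture is of the moment at which its call begins: read the wrist's pose just before it. calibration takes no time and is no camera call; for the wrist camera it gives the pose at the moment of the call.
- bot.close_job(): hands the job in, once; it reports no verdict.
Trained networks look in the newest picture that a camera, given by its name, has taken for a name from the list of things; names that differ only in an ending like _2 or _b are one class to them, and where a whole thing is asked for, a point or a joint stands for the part that bears it (a point fixed in the world has none). Each returns a list of dicts, best first, with "p" (0 to 1); they miss things now and then, are a little off and sometimes report something else, mostly with a low value. They report only what shows in the picture. A call takes as long as a camera call.
- bot.outline_of(camera, name): "pixels" (400x640 bool, what is visible of it) and "rect" ([left, top, width, height] in pixels, round what is visible of it).
The state is a dict: "time": time; "q": joint angles; "joint_velocities": joint speeds; "effort": joint torques, N m; "position": TCP position; "eef_rot": TCP orientation; "ft_force": force on the tool from outside, world axes, zero at the start; "moment": the same for the moment, N m; "grip_width": finger opening in m.
Only numpy, scipy, OpenCV 4.12 (cv2) and the standard library are available. Lean on these libraries where they do the work, as an engineer would, in place of code of your own. Each camera call takes 0.05 s, during which the arm holds its last target. There are 200 camera calls.

## Working session

There is one attempt and no reset: what is moved stays moved. The work goes in short steps, Python scripts to look and compute and a tool call to move; the robot and the scene stay as the last step left them, time stands still between calls to the robot, and variables do not carry over. Pictures are saved under pics/ and viewed, about 8 in all and at most 12, crops included, and the job is handed in when it is done.

Besides the shell and the picture viewer there is one more tool, called after ">>>" as name([rows], argument=value, ...), one row to a line, values as JSON. step_arm: Moves the arm, as the interface text tells. Its arguments: {"type":"object","properties":{"series":{"type":"array"}},"required":["series"]}

```bash
ls; mkdir -p pics; python3 - <<'E'
from station import bot
import cv2,numpy as np
s=bot.get_state();print(s['time'],s['position'],s['eef_rot'],s['grip_width'])
ims=[]
for c in['scene','top']:
    p,d=bot.camera(c);np.savez(f'{c}0.npz',p=p,d=d,**bot.calibration(c));ims.append(p)
    for n in['base','deep_center','shallow_center','stand','tape_center','carton_center','tub_center']:
        o=bot.outline_of(c,n)
        print(c,n,[(round(x['p'],2),x['rect']) for x in o[:3]])
cv2.imwrite('pics/a.png',cv2.cvtColor(np.vstack(ims),cv2.COLOR_RGB2BGR)[:, :][::1])
cv2.imwrite('pics/a.png',cv2.resize(cv2.imread('pics/a.png'),(480,600)))
cv2.imwrite('pics/top.png',cv2.cvtColor(ims[1],cv2.COLOR_RGB2BGR))
E
```

```text
pics
0.0 [0.2133333  0.47938411 0.2444643 ] [-89.99230452   0.09140438  66.00473524] 0.08531231293226188
scene base [(0.75, [194.5, 127.0, 76.7, 68.9])]
scene deep_center [(0.63, [388.0, 160.9, 41.4, 71.7])]
scene shallow_center [(0.9, [463.3, 183.5, 56.0, 60.2])]
scene stand [(0.9, [361.4, 171.0, 180.9, 130.1])]
scene tape_center [(0.8, [263.0, 246.8, 57.0, 56.7])]
scene carton_center [(0.84, [168.1, 220.6, 81.9, 70.4])]
scene tub_center [(0.98, [348.7, 272.8, 76.6, 71.9])]
top base [(0.55, [385.1, 209.1, 51.3, 79.6])]
top deep_center [(0.64, [212.5, 204.6, 45.4, 85.0]), (0.43, [145.6, 215.1, 48.6, 80.1])]
top shallow_center [(0.89, [145.1, 216.4, 48.8, 79.4])]
top stand [(0.94, [127.7, 186.8, 146.5, 109.8])]
top tape_center [(0.93, [287.6, 138.3, 39.9, 44.6])]
top carton_center [(0.96, [351.8, 129.6, 47.1, 47.7])]
top tub_center [(0.91, [210.1, 143.0, 50.0, 35.5])]
```

View pics/a.png

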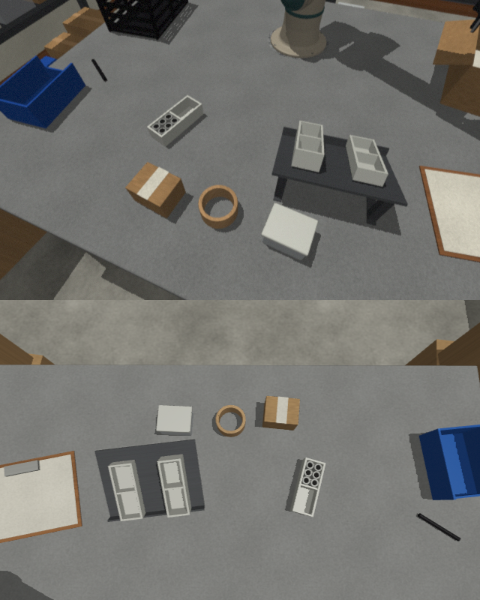

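View pics/top.png

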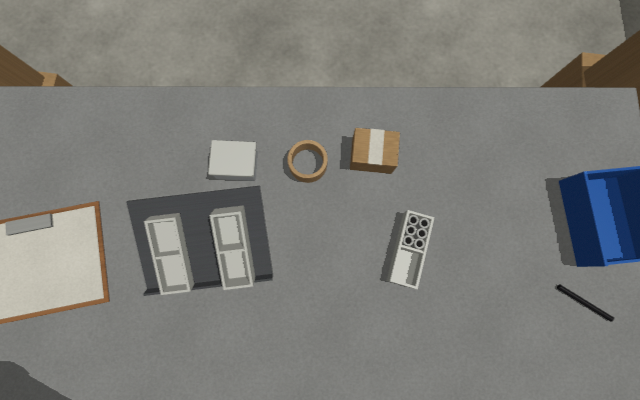

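```bash
cat > h.py <<'E'
import numpy as np,cv2
from station import bot
from scipy.spatial.transform import Rotation as Ro
def cloud(d,K,R,t):
    v,u=np.mgrid[:d.shape[0],:d.shape[1]]
    P=np.stack([(u-K[0,2])/K[0,0]*d,(v-K[1,2])/K[1,1]*d,d],-1)
    return (P-t)@R   # R^T (P-t)
def rect(xy):
    """robust rectangle 160x60: centre, long axis heading (deg, in -90..90)"""
    (c,(w,h),a)=cv2.minAreaRect(xy.astype(np.float32)*1000)
    if w<h: a,w,h=a+90,h,w
    a=(a+90)%180-90
    return np.round(c,1),round(w,1),round(h,1),round(a,2)
def pose():
    s=bot.get_state();R=Ro.from_euler('xyz',s['eef_rot'],degrees=True).as_matrix()
    return s,np.array(s['position']),R
def boxpts(P,d,r,m=6):
    l,t,w,h=[int(x) for x in r]
    sl=np.s_[max(t-m,0):t+h+m,max(l-m,0):l+w+m]
    p=P[sl].reshape(-1,3);return p[d[sl].ravel()>0]
E
python3 - <<'E'
from h import *
for c,rs in dict(top=dict(base=[385,209,51,80],deep=[212,204,45,85],shal=[145,215,49,80],stand=[127,187,147,110],tape=[287,138,40,45],carton=[352,130,47,48],tub=[210,143,50,36]),scene=dict(base=[194,127,77,69],deep=[388,161,42,72],shal=[463,183,56,60],stand=[361,171,181,130])).items():
    z=np.load(c+'0.npz');P=cloud(z['d'],z['K'],z['R'],z['t']);d=z['d'];img=z['p']
    print(c,'cam at',-z['R'].T@z['t'],'bench z',np.median(P[...,2][(d>0)&(abs(P[...,2])<.02)]))
    sp=boxpts(P,d,rs['stand'],0)
    # plane fit by RANSAC
    q=sp[(sp[:,2]>.02)&(sp[:,2]<.13)];rng=np.random.default_rng(0);best=0
    for i in range(800):
        a,b,e=q[rng.choice(len(q),3,False)];n=np.cross(b-a,e-a);L=np.linalg.norm(n)
        if L<1e-6: continue
        n/=L;n*=np.sign(n[2])
        if abs(n[2]-np.cos(np.radians(25)))>.03: continue
        k=abs((q-a)@n)<.002
        if k.sum()>best: best=k.sum();kk=k
    o=q[kk].mean(0);n=np.linalg.svd(q[kk]-o)[2][2];n*=np.sign(n[2])
    print('plane n',n,'slope',np.degrees(np.arccos(n[2])),'head',np.degrees(np.arctan2(-n[1],-n[0])),'o',o,best)
    yaw=np.arctan2(-n[1],-n[0]);hx=np.array([np.cos(yaw),np.sin(yaw),0]);
    B=boxpts(P,d,rs['base']);k=(B[:,2]>.037)&(B[:,2]<.052);print('base',rect(B[k,:2]),np.median(B[k,2]),k.sum())
    ey=np.cross([0,0,1],hx);ex=np.cross(ey,n)
    for nme in('deep','shal'):
        T=boxpts(P,d,rs[nme],4);h=(T-o)@n
        print(nme,'h hist',np.histogram(h,np.arange(-.004,.064,.004))[0])
        H=.05 if nme=='deep' else .038
        k=abs(h-H)<.005;L=np.c_[(T[k]-o)@ex,(T[k]-o)@ey];r=rect(L)
        cc=o+ex*r[0][0]/1e3+ey*r[0][1]/1e3+n*np.median(h[k]);print(nme,r,'rim med',np.median(h[k]),'rim centre',cc)
    for nme in('tape','carton','tub'):
        if nme in rs:
            T=boxpts(P,d,rs[nme]);k=T[:,2]>.04;print(nme,T[k].min(0),T[k].max(0))
E
```

```text
top cam at [ 0.50622001 -0.01235663  0.9056825 ] bench z -0.00156940855359332
plane n [-0.41925327 -0.04777069  0.90661163] slope 24.95877465886565 head 6.500379612062926 o [0.58779891 0.22664835 0.08193803] 5541
base (array([ 552.9, -219.8]), 160.2, 61.3, -16.12) 0.040918126883992864 1092
deep h hist [ 969  745  122 1052  168  115  152  113   98  108  110  111  202  513
   16    0]
deep (array([-34.3, -66. ]), 161.3, 60.9, 0.4) rim med 0.04923034533312662 rim centre [0.54373391 0.15520043 0.1120974 ]
shal h hist [ 737  911  113 1086  233  175  195  155  160  225  539   38    0    0
    0    0]
shal (array([-35. ,  64.4]), 161.2, 62.2, 0.48) rim med 0.03745613040403453 rim centre [0.53327719 0.28525271 0.10112738]
tape [ 0.70854693 -0.03609809  0.04019198] [0.79667854 0.05165654 0.04988827]
carton [ 0.72953608 -0.19499046  0.04002324] [ 0.81730448 -0.09002278  0.07271466]
tub [0.70917574 0.12274312 0.0401115 ] [0.79284866 0.22486602 0.063711  ]
scene cam at [0.97344593 0.15275601 0.6141114 ] bench z -0.0004792573432371008
plane n [-0.4189965  -0.04936644  0.90664485] slope 24.95426387478135 head 6.719646646705297 o [0.60112245 0.23027082 0.08983541] 5728
base (array([ 551.1, -218.2]), 161.4, 63.1, -15.78) 0.041960264610835116 1152
deep h hist [520 585 124 241 281 278 238 187 208 210 218 212 250 400   0   0]
deep (array([-50.2, -66.7]), 163.7, 60.1, -0.12) rim med 0.049496577696237345 rim centre [0.54298729 0.15625994 0.11353211]
shal h hist [476 576 231 495 317 304 307 295 301 350 493   0   0   0   0   0]
shal (array([-50.5,  63.7]), 163.6, 61.2, -0.12) rim med 0.03712474202590262 rim centre [0.53264265 0.2863431  0.10218869]
```

```bash
cat >> h.py <<'E'
def target(yaw,slope):
    n=Ro.from_euler('zy',[yaw,-slope],degrees=True).as_matrix() if 0 else (Ro.from_euler('z',yaw,degrees=True)*Ro.from_euler('y',-slope,degrees=True)).as_matrix()
    X,Y,Z=n.T
    return np.stack([Y,-Z,np.cross(Y,-Z)],1),Z   # tool x=tray y, tool y=-tray z
def go(p,R):
    s,p0,R0=pose()
    w=np.degrees(Ro.from_matrix(R@R0.T).as_rotvec())/8;d=(np.array(p)-p0)/.05
    print('t',round(s['time'],2),'turn total',w.round(2),'shift total',d.round(2),'min rows',int(np.ceil(max(abs(np.r_[w,d]).max(),np.linalg.norm(w)*8/10.5))),'F',np.round(s['ft_force'],1),'g',round(s['grip_width'],4))
E
python3 - <<'E'
from h import *
R,n=target(6.7,25)
rim=np.array([.5433,.1557,.113]);print(rim+.08*n,n)
go(rim+.08*n,R)
E
```

```text
[0.50972144 0.15175543 0.18550462] [-0.41973205 -0.04930718  0.90630779]
t 0.8 turn total [-0.48 -3.13  3.78] shift total [ 5.92 -6.56 -1.2 ] min rows 7 F [-0.4 -0.9  0.7] g 0.0851
```

>>> step_arm([
  [[-0.05,-0.35,0.42,0.66,-0.73,0,1],[-0.05,-0.35,0.42,0.66,-0.73,0,1],[-0.05,-0.35,0.42,0.66,-0.73,0,1],[-0.05,-0.35,0.42,0.66,-0.73,0,1],[-0.05,-0.35,0.42,0.66,-0.73,-0.1,1],[-0.05,-0.35,0.42,0.66,-0.73,-0.2,1],[-0.05,-0.35,0.42,0.66,-0.73,-0.3,1],[-0.05,-0.35,0.42,0.66,-0.73,-0.3,1],[-0.05,-0.35,0.42,0.66,-0.73,-0.3,1],[0,0,0,0,0,0,1]],
])

```text
time: 2.05
position: [0.5178, 0.1398, 0.1848]
eef_rot: [-116.2, 0.1, 97.9]
ft_force: [0.1, -1.0, 0.3]
grip_width: 0.0849
```

```bash
python3 - <<'E'
from h import *
R,n=target(6.7,25)
rim=np.array([.5433,.1557,.113])
go(rim+.08*n,R);go(rim-.022*n,R)
p,d=bot.camera('wrist');np.savez('w1.npz',p=p,d=d,**bot.calibration('wrist'))
cv2.imwrite('pics/w1.png',p[:,:,::-1])
E
```

```text
t 2.05 turn total [-0.    0.15 -0.15] shift total [-0.16  0.24  0.01] min rows 1 F [ 0.1 -1.   0.3] g 0.0849
t 2.05 turn total [-0.    0.15 -0.15] shift total [ 0.69  0.34 -1.84] min rows 2 F [ 0.1 -1.   0.3] g 0.0849
```

View pics/w1.png

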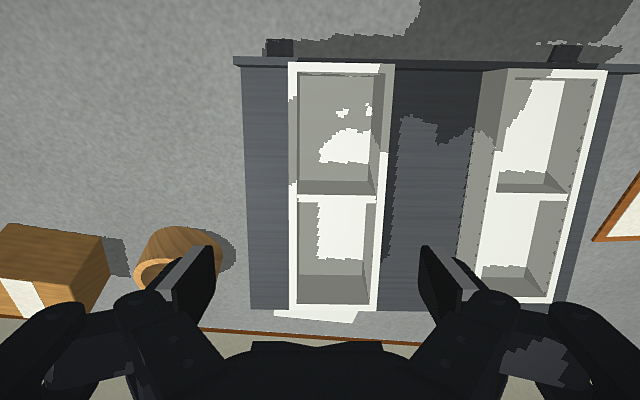

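```bash
cat > tray.py <<'E'
from h import *
def tray(z,rc,H,yaw,slope,tol=.005,half=(.11,.05)):
    """rim points near plane through rc with given yaw/slope -> refined rim centre"""
    P=cloud(z['d'],z['K'],z['R'],z['t'])[z['d']>0]
    A=(Ro.from_euler('z',yaw,degrees=True)*Ro.from_euler('y',-slope,degrees=True)).as_matrix()
    L=(P-rc)@A;k=(abs(L[:,2])<tol)&(abs(L[:,0])<half[0])&(abs(L[:,1])<half[1])
    r=rect(L[k,:2]);c=rc+A@np.r_[r[0]/1e3,np.median(L[k,2])]
    print(r,'dz',np.median(L[k,2]).round(4),k.sum(),'rim centre',c.round(4));return c
E
python3 - <<'E'
from tray import *
z=np.load('w1.npz')
tray(z,np.array([.5433,.1557,.113]),.05,6.7,25)
tray(z,np.array([.533,.2858,.1017]),.05,6.7,25)
E
```

```text
(array([1.3, 1.6]), 160.6, 60.4, 0.04) dz 0.0027 7344 rim centre [0.5431 0.1573 0.116 ]
(array([1. , 1.4]), 159.9, 62.2, 0.05) dz 0.0027 8617 rim centre [0.5326 0.2872 0.1046]
```

>>> step_arm([
  [[0,0.15,-0.15,-0.16,0.27,0.02,1],[0,0,0,0,0,0,1]],
])

```text
time: 2.35
position: [0.5092, 0.1563, 0.1883]
eef_rot: [-115.1, -0.1, 96.7]
ft_force: [-0.8, -0.1, -0.1]
grip_width: 0.0852
```

```bash
python3 - <<'E'
from h import *
R,n=target(6.7,25)
go(np.array([.5432,.157,.1145])-.022*n,R)
E
```

```text
t 2.35 turn total [-0.01  0.01 -0.  ] shift total [ 0.87  0.04 -1.88] min rows 2 F [-0.8 -0.1 -0.1] g 0.0852
```

>>> step_arm([
  [[0,0,0,0.22,0.01,-0.47,1],[0,0,0,0.22,0.01,-0.47,1],[0,0,0,0.22,0.01,-0.47,1],[0,0,0,0.21,0.01,-0.47,1],[0,0,0,0,0,0,1]],
])

```text
time: 2.98
position: [0.5541, 0.1623, 0.0958]
eef_rot: [-115.5, -0.2, 97.2]
ft_force: [-0.0, 0.3, 0.6]
grip_width: 0.0853
```

```bash
python3 - <<'E'
from h import *
R,n=target(6.7,25)
go(np.array([.5432,.157,.1145])-.022*n,R)
E
```

```text
t 2.98 turn total [-0.03  0.06 -0.07] shift total [-0.03 -0.08 -0.03] min rows 1 F [-0.   0.3  0.6] g 0.0853
```

>>> step_arm([
  [[0,0,0,0,0,0,0.6],[0,0,0,0,0,0,0.3],[0,0,0,0,0,0,0],[0,0,0,0,0,0,0],[0,0,0,0,0,0,0]],
])

```text
time: 3.6
position: [0.5546, 0.1633, 0.1004]
eef_rot: [-115.9, -0.2, 97.3]
ft_force: [-0.9, -0.2, -1.6]
grip_width: 0.0593
```

>>> step_arm([
  [[0,0,0,-0.1,-0.01,0.22,0],[0,0,0,-0.17,-0.02,0.36,0],[0,0,0,-0.17,-0.02,0.36,0],[0,0,0,-0.17,-0.02,0.4,0],[0,0,0,0,0,0.7,0],[0,0,0,0,0,0.7,0],[0,0,0,0,0,0,0]],
])

```text
time: 4.47
position: [0.5207, 0.1594, 0.2454]
eef_rot: [-116.0, -0.2, 97.3]
ft_force: [-0.4, -0.8, -0.9]
grip_width: 0.0592
```

```bash
python3 - <<'E'
from h import *
R,n=target(-16,0)
go([.5148,-.2083,.22],R)
s,p,Rt=pose()
p,d=bot.camera('wrist');np.savez('w2.npz',p=p,d=d,**bot.calibration('wrist'))
cv2.imwrite('pics/w2.png',p[:,:,::-1])
z=np.load('w2.npz');P=cloud(d,z['K'],z['R'],z['t'])[d>0]
L=(P-s['position'])@Rt
k=(abs(L[:,0])<.045)&(abs(L[:,2])<.12)&(L[:,1]>-.03)&(L[:,1]<.06)
print(np.histogram(L[k,1],np.arange(-.03,.062,.004)))
E
```

```text
t 4.47 turn total [ 0.22  3.26 -2.86] shift total [-0.12 -7.35 -0.51] min rows 8 F [-0.4 -0.8 -0.9] g 0.0592
(array([  685,   537, 12378,  5205,  2377,  2205,  2004,  1766,  1613,
        1448,  1304,  1213, 20581,  4966,     0,     0,     0,     0,
           0,     0,     0,     0]), array([-0.03 , -0.026, -0.022, -0.018, -0.014, -0.01 , -0.006, -0.002,
        0.002,  0.006,  0.01 ,  0.014,  0.018,  0.022,  0.026,  0.03 ,
        0.034,  0.038,  0.042,  0.046,  0.05 ,  0.054,  0.058]))
```

View pics/w2.png

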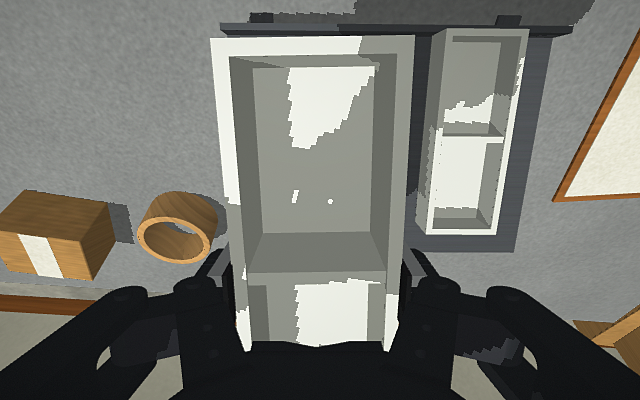

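```bash
cat >> tray.py <<'E'
def held(z,pos,Rt,rim=-.019):
    """tray in tool frame: rim plane, lateral extents, far-end, cross wall (tool axes x jaw, y approach, z along tray)"""
    P=cloud(z['d'],z['K'],z['R'],z['t'])[z['d']>0];L=(P-pos)@Rt
    k=(abs(L[:,0])<.036)&(abs(L[:,2])<.12)&(abs(L[:,1]-rim)<.006)
    Q=L[k]
    for i in range(3):
        C=np.c_[Q[:,0],Q[:,2],np.ones(len(Q))];s=np.linalg.lstsq(C,Q[:,1],rcond=None)[0];Q=Q[abs(C@s-Q[:,1])<.0025]
    print('rim plane: tilt about z',np.degrees(s[0]).round(2),'slope along z',np.degrees(s[1]).round(2),'rim y at centre',s[2].round(4))
    print('x',np.percentile(Q[:,0],[.5,99.5]).round(4),'z',np.percentile(Q[:,2],[.2,99.8]).round(4))
    M=L[(abs(L[:,0])<.02)&(abs(L[:,1]-rim-.002)<.005)]
    h,e=np.histogram(M[:,2],np.arange(-.1,.1,.0025));print('mid strip',[(round(e[i],4),int(h[i])) for i in range(len(h)) if h[i]>20])
    return Q
E
python3 - <<'E'
from tray import *
s,p,R=pose();print(p)
Q=held(np.load('w2.npz'),p,R)
E
```

```text
[0.5199481  0.15920067 0.24286764]
rim plane: tilt about z 0.29 slope along z -1.31 rim y at centre -0.0196
x [-0.0315  0.0309] z [-0.0257  0.0833]
mid strip [(np.float64(0.0), 502), (np.float64(0.0025), 691), (np.float64(0.005), 1066), (np.float64(0.0775), 1200), (np.float64(0.08), 956), (np.float64(0.0825), 283)]
```

>>> step_arm([
  [[0.03,0.39,-0.35,0.13,-0.61,0,0],[0.03,0.39,-0.35,0.13,-0.61,0,0],[0.03,0.39,-0.35,0.13,-0.61,0,0],[0.03,0.39,-0.35,0.13,-0.61,0,0],[0.03,0.39,-0.35,0.13,-0.61,0,0],[0.03,0.39,-0.35,0.13,-0.61,0,0],[0.03,0.39,-0.35,0.13,-0.61,0,0],[0.03,0.39,-0.35,0.13,-0.61,0,0],[0,0,0,0,0,0,0]],
])

```text
time: 5.65
position: [0.5661, -0.0918, 0.2249]
eef_rot: [-88.5, -0.2, 73.8]
ft_force: [-0.8, 0.5, -1.8]
grip_width: 0.059
```

```bash
python3 - <<'E'
from tray import *
s,p0,R0=pose();print(s['time'],p0,s['eef_rot'],s['grip_width'])
p,d=bot.camera('wrist');np.savez('w3.npz',p=p,d=d,pos=p0,Rt=R0,**bot.calibration('wrist'))
cv2.imwrite('pics/w3.png',p[:,:,::-1])
z=np.load('w3.npz')
held(z,p0,R0)
tray(z,np.array([.552,-.219,.044]),0,-16,0)
E
```

```text
5.65 [ 0.56609992 -0.09178788  0.22485205] [-88.54606464  -0.20930921  73.76722324] 0.058988892327292396
rim plane: tilt about z 0.26 slope along z -1.34 rim y at centre -0.0201
x [-0.03    0.0313] z [-0.0245  0.0844]
mid strip [(np.float64(0.0), 216), (np.float64(0.0025), 684), (np.float64(0.005), 1416), (np.float64(0.0775), 687), (np.float64(0.08), 593), (np.float64(0.0825), 427)]
(array([-0.2,  0.6]), 159.9, 61.3, -0.09) dz -0.0003 5401 rim centre [ 0.552  -0.2184  0.0437]
```

View pics/w3.png

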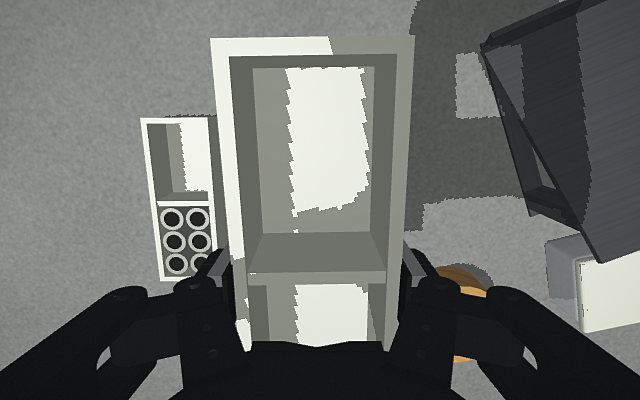

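```bash
cat >> tray.py <<'E'
def place(Q,rimdrop,end_z,want_rim,yaw,extra=0):
    """Q: rim points in tool frame; tray end face (robot side) at end_z; target rim centre/yaw level -> target TCP, R"""
    C=np.c_[Q[:,0],Q[:,2],np.ones(len(Q))];a,b,c=np.linalg.lstsq(C,Q[:,1],rcond=None)[0]
    bins=np.arange(.02,.078,.004);ed=[]
    for sgn in(1,-1):
        e=[(zb+.002,sgn*np.percentile(sgn*Q[abs(Q[:,2]-zb-.002)<.002,0],98)) for zb in bins]
        e=np.array(e);f=np.polyfit(e[:,0],e[:,1],1);ed.append(f);print('edge slope deg',np.degrees(np.arctan(f[0])).round(2),'x at z=0',f[1].round(4),'resid',np.std(np.polyval(f,e[:,0])-e[:,1]).round(4))
    m=np.mean([f[0] for f in ed]);zc=end_z-.08;xc=np.mean([f[1]+f[0]*zc for f in ed])
    zt=-np.array([-a,1,-b]);zt/=np.linalg.norm(zt)          # tray up in tool
    xt=-np.array([m,0,1.]);xt-=zt*(xt@zt);xt/=np.linalg.norm(xt)  # tray +X = -tool z
    Tt=np.stack([xt,np.cross(zt,xt),zt],1)
    cen=np.array([xc,a*xc+b*zc+c,zc]);W=Ro.from_euler('z',yaw,degrees=True).as_matrix()
    Rt=W@Tt.T;print('rim centre in tool',cen.round(4))
    return np.array(want_rim)+[0,0,extra]-Rt@cen,Rt,cen
E
cat > deep.py <<'E'
from tray import *
import sys
z=np.load('w3.npz');Q=held(z,z['pos'],z['Rt'])
yaw=-16.;b=np.array([.552,-.2187,0]);u=np.array([np.cos(np.radians(yaw)),np.sin(np.radians(yaw)),0])
w=b-.03875*u+[0,0,.088]
for e in(.06,.0):
    t,R,c=place(Q,0,.0835,w,yaw,e);print(e,t.round(4));go(t,R)
s,p0,R0=pose();print('rim centre err now (mm, base axes)',((p0+R0@c-w)@Ro.from_euler('z',yaw,degrees=True).as_matrix()*1e3).round(1),'roterr',np.degrees(Ro.from_matrix(R@R0.T).as_rotvec()).round(1))
E
python3 deep.py
```

```text
rim plane: tilt about z 0.26 slope along z -1.34 rim y at centre -0.0201
x [-0.03    0.0313] z [-0.0245  0.0844]
mid strip [(np.float64(0.0), 216), (np.float64(0.0025), 684), (np.float64(0.005), 1416), (np.float64(0.0775), 687), (np.float64(0.08), 593), (np.float64(0.0825), 427)]
edge slope deg -1.01 x at z=0 0.0313 resid 0.0001
edge slope deg -0.9 x at z=0 -0.0283 resid 0.0001
rim centre in tool [ 0.0014 -0.0202  0.0035]
0.06 [ 0.5182 -0.2104  0.1279]
t 5.7 turn total [-0.1  -0.33 -0.1 ] shift total [-0.95 -2.4  -1.94] min rows 3 F [-0.4  0.4 -1.6] g 0.0593
edge slope deg -1.01 x at z=0 0.0313 resid 0.0001
edge slope deg -0.9 x at z=0 -0.0283 resid 0.0001
rim centre in tool [ 0.0014 -0.0202  0.0035]
0.0 [ 0.5182 -0.2104  0.0679]
t 5.7 turn total [-0.1  -0.33 -0.1 ] shift total [-0.95 -2.4  -3.14] min rows 4 F [-0.4  0.4 -1.6] g 0.0593
rim centre err now (mm, base axes) [ 13.8 128.2 157.2] roterr [-0.8 -2.7 -0.8]
```

>>> step_arm([
  [[-0.02,-0.06,-0.02,-0.19,-0.48,-0.2,0],[-0.02,-0.06,-0.02,-0.19,-0.48,-0.3,0],[-0.02,-0.06,-0.02,-0.19,-0.48,-0.4,0],[-0.02,-0.06,-0.02,-0.19,-0.48,-0.4,0],[-0.02,-0.06,-0.02,-0.19,-0.48,-0.4,0],[0,0,0,0,0,0,0]],
])

```text
time: 6.45
position: [0.5143, -0.206, 0.1333]
eef_rot: [-91.0, -0.3, 73.7]
ft_force: [-0.5, -0.2, -1.8]
grip_width: 0.0596
```

```bash
python3 deep.py|tail -4
```

```text
rim centre in tool [ 0.0014 -0.0202  0.0035]
0.0 [ 0.5182 -0.2104  0.0679]
t 6.45 turn total [-0.02 -0.04 -0.08] shift total [ 0.08 -0.09 -1.31] min rows 2 F [-0.5 -0.2 -1.8] g 0.0596
rim centre err now (mm, base axes) [-4.8  3.2 65.4] roterr [-0.1 -0.3 -0.6]
```

Correct, and descend to ~12 mm above the seat.

>>> step_arm([
  [[-0.02,-0.04,-0.08,0.08,-0.09,-0.3,0],[0,0,0,0,0,-0.4,0],[0,0,0,0,0,-0.3,0],[0,0,0,0,0,0,0]],
])

```text
time: 6.95
position: [0.5204, -0.2072, 0.0816]
eef_rot: [-91.6, -0.3, 73.2]
ft_force: [0.1, -0.1, -0.5]
grip_width: 0.0594
```

```bash
python3 deep.py|tail -4; python3 - <<'E'
from tray import *
s,p0,R0=pose();p,d=bot.camera('wrist');np.savez('w4.npz',p=p,d=d,pos=p0,Rt=R0,**bot.calibration('wrist'));Q=held(np.load('w4.npz'),p0,R0)
E
```

```text
rim centre in tool [ 0.0014 -0.0202  0.0035]
0.0 [ 0.5182 -0.2104  0.0679]
t 6.95 turn total [ 0.    0.03 -0.02] shift total [-0.04 -0.07 -0.27] min rows 1 F [ 0.1 -0.1 -0.5] g 0.0594
rim centre err now (mm, base axes) [ 1.1  3.7 13.7] roterr [ 0.   0.2 -0.2]
rim plane: tilt about z 0.31 slope along z -1.31 rim y at centre -0.0208
x [-0.0308  0.0308] z [-0.0256  0.0833]
mid strip [(np.float64(0.0), 495), (np.float64(0.0025), 700), (np.float64(0.005), 1243), (np.float64(0.0775), 602), (np.float64(0.08), 188), (np.float64(0.0825), 55)]
```

>>> step_arm([
  [[0,0.02,-0.02,-0.03,-0.07,0,0],[0,0,0,0,0,-0.08,0]],
])

```text
time: 7.25
position: [0.5203, -0.2114, 0.0803]
eef_rot: [-91.7, -0.2, 73.1]
ft_force: [-0.5, 0.2, -1.1]
grip_width: 0.0595
```

```bash
python3 deep.py|tail -2; python3 - <<'E'
from h import *
for i in range(4):
    bot.camera('top');s=bot.get_state();print(s['time'],s['position'].round(4),s['eef_rot'].round(2))
E
python3 deep.py|tail -2
```

```text
t 7.25 turn total [ 0.02  0.04 -0.  ] shift total [-0.04  0.02 -0.25] min rows 1 F [-0.5  0.2 -1.1] g 0.0595
rim centre err now (mm, base axes) [ 2.2 -0.3 12.4] roterr [ 0.2  0.3 -0. ]
7.3 [ 0.52   -0.2111  0.0795] [-91.61  -0.21  73.07]
7.35 [ 0.5198 -0.211   0.0794] [-91.57  -0.22  73.08]
7.4 [ 0.5199 -0.211   0.0795] [-91.57  -0.22  73.08]
7.45 [ 0.5199 -0.211   0.0796] [-91.58  -0.22  73.08]
t 7.45 turn total [ 0.01  0.03 -0.  ] shift total [-0.03  0.01 -0.23] min rows 1 F [-0.2 -0.9 -0.6] g 0.0591
rim centre err now (mm, base axes) [ 1.7 -0.  11.6] roterr [ 0.1  0.2 -0. ]
```

>>> step_arm([
  [[0,0.02,0,-0.03,0.01,-0.1,0],[0,0,0,0,0,-0.06,0]],
])

```text
time: 7.7
position: [0.5184, -0.2105, 0.0714]
eef_rot: [-91.4, -0.2, 73.1]
ft_force: [-0.6, -0.1, -1.3]
grip_width: 0.0594
```

```bash
python3 -c "
from station import bot
bot.camera('top')"; python3 deep.py|tail -2
```

```text
t 7.75 turn total [ 0.01  0.01 -0.  ] shift total [-0.    0.   -0.06] min rows 1 F [-0.2  0.3 -2.7] g 0.0594
rim centre err now (mm, base axes) [0.1 0.  3.2] roterr [ 0.1  0.1 -0. ]
```

>>> step_arm([
  [[0,0,0,0,0,-0.04,0],[0,0,0,0,0,-0.02,0]],
])

```text
time: 8.0
position: [0.5185, -0.2105, 0.0685]
eef_rot: [-91.4, -0.2, 73.1]
ft_force: [-1.9, 0.6, 5.9]
grip_width: 0.059
```

```bash
python3 -c "
from station import bot
bot.camera('top')"; python3 deep.py|tail -2
```

```text
t 8.05 turn total [ 0.02  0.01 -0.  ] shift total [-0.01  0.   -0.01] min rows 1 F [-2.3  1.4  2.9] g 0.0591
rim centre err now (mm, base axes) [0.3 0.  0.6] roterr [ 0.1  0.1 -0. ]
```

>>> step_arm([
  [[0,0,0,0,0,0,0.85],[0,0,0,0,0,0,1],[0,0,0,0,0,0,1],[0,0,0,0,0,0.3,1],[0,0,0,0,0,0.7,1],[0,0,0,0,0,1,1],[0,0,0,0,0,1,1]],
])

```text
time: 8.93
position: [0.5164, -0.2096, 0.2213]
eef_rot: [-91.1, -0.2, 73.1]
ft_force: [0.8, 0.3, 0.5]
grip_width: 0.0855
```

```bash
python3 - <<'E'
from tray import *
R,n=target(6.7,25)
rim=np.array([.5328,.287,.1035])
print(rim+.08*n);go(rim+.08*n,R)
s,p0,R0=pose()
p,d=bot.camera('wrist');np.savez('w5.npz',p=p,d=d,**bot.calibration('wrist'))
cv2.imwrite('pics/w5.png',p[:,:,::-1])
tray(np.load('w5.npz'),np.array([.5148,-.208,.088]),0,-16,0)
for c in('top','scene'):
    p,d=bot.camera(c);z=dict(p=p,d=d,**bot.calibration(c))
    tray(z,np.array([.5148,-.208,.088]),0,-16,0);
E
```

```text
[0.49922144 0.28305543 0.17600462]
t 8.93 turn total [-0.3  -2.99  2.9 ] shift total [-0.34  9.85 -0.91] min rows 10 F [0.8 0.3 0.5] g 0.0855
(array([ 5.1, -1.7]), 151.3, 50.3, 0.09) dz -0.0001 889 rim centre [ 0.5192 -0.211   0.0879]
(array([ 1.2, -1.2]), 160.0, 61.0, 0.11) dz -0.0022 411 rim centre [ 0.5156 -0.2095  0.0858]
(array([-0.4, -0.7]), 161.2, 63.2, -0.25) dz -0.0013 621 rim centre [ 0.5142 -0.2086  0.0867]
```

View pics/w5.png

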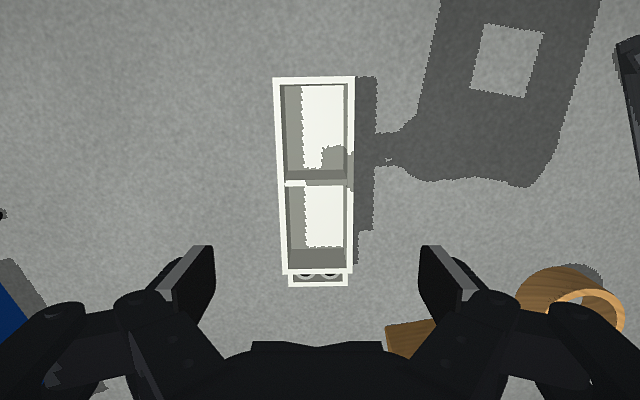

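>>> step_arm([
  [[-0.03,-0.25,0.24,-0.03,0.82,0.1,1],[-0.03,-0.25,0.24,-0.03,0.82,0.1,1],[-0.03,-0.25,0.24,-0.03,0.82,0,1],[-0.03,-0.25,0.24,-0.03,0.82,0,1],[-0.03,-0.25,0.24,-0.03,0.82,0,1],[-0.03,-0.25,0.24,-0.03,0.82,0,1],[-0.03,-0.25,0.24,-0.03,0.82,0,1],[-0.03,-0.25,0.24,-0.03,0.82,0,1],[-0.03,-0.25,0.24,-0.03,0.82,-0.1,1],[-0.03,-0.25,0.24,-0.03,0.82,-0.2,1],[-0.03,-0.25,0.24,-0.03,0.82,-0.3,1],[-0.03,-0.25,0.24,-0.03,0.82,-0.4,1]],
])

```text
time: 10.58
position: [0.4932, 0.2946, 0.1744]
eef_rot: [-115.6, 0.6, 96.9]
ft_force: [0.5, -0.4, 0.3]
grip_width: 0.0854
```

```bash
python3 - <<'E'
from tray import *
R,n=target(6.7,25)
bot.camera('top')
p,d=bot.camera('wrist');z=dict(p=p,d=d,**bot.calibration('wrist'))
rim=tray(z,np.array([.5328,.287,.1035]),0,6.7,25)
go(rim+.08*n,R)
go(rim-.018*n,R)
E
```

```text
(array([ 0.3, -3.6]), 160.8, 60.2, 0.03) dz 0.0012 6581 rim centre [0.533  0.2834 0.1048]
t 10.68 turn total [ 0.08  0.03 -0.05] shift total [ 0.17 -0.32  0.13] min rows 1 F [ 0.2 -0.9 -1.3] g 0.0855
t 10.68 turn total [ 0.08  0.03 -0.05] shift total [ 0.99 -0.22 -1.64] min rows 2 F [ 0.2 -0.9 -1.3] g 0.0855
```

>>> step_arm([
  [[0.08,0.03,-0.05,0.17,-0.29,0.1,1],[0,0,0,0,0,0,1]],
])

```text
time: 10.92
position: [0.4987, 0.2805, 0.1743]
eef_rot: [-114.8, 0.1, 96.7]
ft_force: [-0.7, 1.0, 0.3]
grip_width: 0.0855
```

```bash
python3 - <<'E'
from tray import *
R,n=target(6.7,25)
bot.camera('top')
p,d=bot.camera('wrist');z=dict(p=p,d=d,**bot.calibration('wrist'))
rim=tray(z,np.array([.5328,.287,.1035]),0,6.7,25)
rim=np.array([.533,.2855,.104])
go(rim-.018*n,R)
E
```

```text
(array([ 0.2, -1. ]), 160.5, 60.4, 0.05) dz 0.0007 6576 rim centre [0.5328 0.286  0.1042]
t 11.03 turn total [ 0.01 -0.02 -0.01] shift total [ 0.84  0.11 -1.73] min rows 2 F [-0.6  0.5 -0.2] g 0.0854
```

>>> step_arm([
  [[0,0,0,0.21,0.03,-0.43,1],[0,0,0,0.21,0.03,-0.43,1],[0,0,0,0.21,0.03,-0.43,1],[0,0,0,0.21,0.02,-0.43,1]],
])

```text
time: 11.52
position: [0.5419, 0.2872, 0.089]
eef_rot: [-115.1, -0.0, 96.7]
ft_force: [0.3, 0.0, -0.6]
grip_width: 0.085
```

```bash
python3 - <<'E'
from tray import *
R,n=target(6.7,25)
bot.camera('top')
rim=np.array([.533,.2858,.104])
go(rim-.018*n,R)
E
```

```text
t 11.57 turn total [ 0.01 -0.02 -0.  ] shift total [-0.01  0.01  0.05] min rows 1 F [-0.7 -1.1 -2.8] g 0.0856
```

>>> step_arm([
  [[0,0,0,0,0.01,0.05,0.6],[0,0,0,0,0,0,0.3],[0,0,0,0,0,0,0],[0,0,0,0,0,0,0],[0,0,0,0,0,0,0],[0,0,0,-0.1,-0.01,0.22,0],[0,0,0,-0.17,-0.02,0.36,0],[0,0,0,-0.17,-0.02,0.36,0],[0,0,0,-0.17,-0.02,0.4,0],[0,0,0,0,0,0.8,0],[0,0,0,0,0,0.9,0],[0,0,0,0,0,0,0]],
])

```text
time: 13.08
position: [0.5068, 0.2833, 0.2521]
eef_rot: [-115.1, -0.1, 96.7]
ft_force: [-0.5, -0.0, -2.4]
grip_width: 0.0592
```

```bash
python3 - <<'E'
from tray import *
bot.camera('top')
s,p0,R0=pose();print(s['time'],p0,s['eef_rot'],s['grip_width'])
p,d=bot.camera('wrist');np.savez('w6.npz',p=p,d=d,pos=p0,Rt=R0,**bot.calibration('wrist'))
cv2.imwrite('pics/w6.png',p[:,:,::-1])
Q=held(np.load('w6.npz'),p0,R0)
R,n=target(-16,0);go([.58,-.07,.26],R)
E
```

```text
13.125 [0.50609054 0.28285539 0.24907564] [-1.14839008e+02  2.04437122e-02  9.67234235e+01] 0.05864993447945557
rim plane: tilt about z -0.0 slope along z -0.32 rim y at centre -0.0153
x [-0.0315  0.0313] z [-0.0259  0.0823]
mid strip [(np.float64(-0.0025), 43), (np.float64(0.0), 603), (np.float64(0.0025), 743), (np.float64(0.005), 122), (np.float64(0.075), 208), (np.float64(0.0775), 1153), (np.float64(0.08), 1071)]
t 13.18 turn total [ 0.26  3.09 -2.8 ] shift total [ 1.49 -7.05  0.27] min rows 8 F [-0.3 -0.6 -1.9] g 0.059
```

View pics/w6.png

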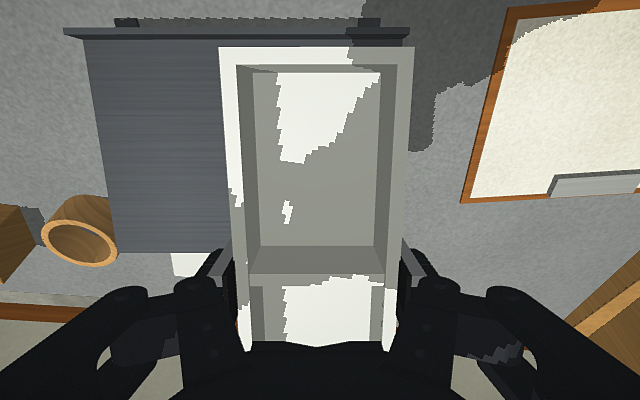

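>>> step_arm([
  [[0.03,0.31,-0.28,0.1,-0.72,0.05,0],[0.03,0.31,-0.28,0.1,-0.72,0.05,0],[0.03,0.31,-0.28,0.1,-0.72,0.05,0],[0.03,0.31,-0.28,0.1,-0.72,0.05,0],[0.03,0.31,-0.28,0.1,-0.72,0.05,0],[0.03,0.31,-0.28,0.1,-0.72,0.05,0],[0.03,0.31,-0.28,0.1,-0.72,0.05,0],[0.03,0.31,-0.28,0.1,-0.72,0.05,0],[0.03,0.31,-0.28,0.1,-0.72,0.05,0],[0.03,0.31,-0.28,0.1,-0.72,0.05,0],[0,0,0,0,0,0,0]],
])

```text
time: 14.55
position: [0.5478, -0.0891, 0.2499]
eef_rot: [-87.0, 0.1, 73.3]
ft_force: [-1.0, 0.8, -2.2]
grip_width: 0.059
```

```bash
cat > shal.py <<'E'
from tray import *
z=np.load('w7.npz');Q=held(z,z['pos'],z['Rt'],-.0155)
yaw=-16.;b=np.load('deepc.npy');u=np.array([np.cos(np.radians(yaw)),np.sin(np.radians(yaw)),0])
w=np.r_[(b+.03875*u)[:2],.120]
t,R,c=place(Q,0,.082,w,yaw,0);print(w,t.round(4));bot.camera('top');go(t,R)
s,p0,R0=pose();print('err now (mm, base axes)',((p0+R0@c-w)@Ro.from_euler('z',yaw,degrees=True).as_matrix()*1e3).round(1),'roterr',np.degrees(Ro.from_matrix(R@R0.T).as_rotvec()).round(1))
E
python3 - <<'E'
from tray import *
bot.camera('top')
s,p0,R0=pose();print(s['time'],p0,s['eef_rot'],s['grip_width'])
p,d=bot.camera('wrist');np.savez('w7.npz',p=p,d=d,pos=p0,Rt=R0,**bot.calibration('wrist'))
cv2.imwrite('pics/w7.png',p[:,:,::-1])
c=tray(np.load('w7.npz'),np.array([.515,-.2095,.088]),0,-16,0);np.save('deepc.npy',c)
E
python3 shal.py
```

```text
14.6 [ 0.54757943 -0.08788049  0.2498245 ] [-8.70439837e+01  7.83934399e-02  7.34099667e+01] 0.05917220386852202
(array([0.3, 1.2]), 160.5, 61.4, 0.05) dz 0.001 3888 rim centre [ 0.5156 -0.2084  0.089 ]
rim plane: tilt about z -0.13 slope along z -0.51 rim y at centre -0.0177
x [-0.0299  0.0314] z [-0.0261  0.0817]
mid strip [(np.float64(-0.0025), 179), (np.float64(0.0), 634), (np.float64(0.0025), 1497), (np.float64(0.075), 584), (np.float64(0.0775), 610), (np.float64(0.08), 444)]
edge slope deg -0.49 x at z=0 0.0313 resid 0.0002
edge slope deg 0.12 x at z=0 -0.0286 resid 0.0002
rim centre in tool [ 0.0014 -0.0178  0.002 ]
[ 0.55286803 -0.21911012  0.12      ] [ 0.5545 -0.2211  0.1022]
t 14.7 turn total [-0.13 -0.4   0.03] shift total [ 0.14 -2.69 -2.97] min rows 3 F [ 0.5  0.5 -1.6] g 0.0594
err now (mm, base axes) [-42.7 127.5 148.8] roterr [-1.  -3.2  0.3]
```

View pics/w7.png

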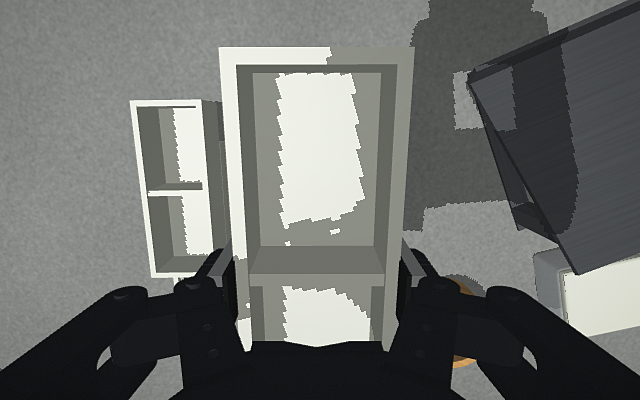

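>>> step_arm([
  [[-0.02,-0.07,0,0.02,-0.45,-0.2,0],[-0.02,-0.07,0,0.02,-0.45,-0.3,0],[-0.02,-0.07,0,0.02,-0.45,-0.3,0],[-0.02,-0.07,0,0.02,-0.45,-0.4,0],[-0.02,-0.07,0,0.03,-0.45,-0.4,0],[-0.02,-0.07,0,0.03,-0.44,-0.4,0],[0,0,0,0,0,0,0]],
])

```text
time: 15.58
position: [0.5542, -0.2145, 0.1476]
eef_rot: [-90.8, -0.1, 74.4]
ft_force: [-0.3, 0.2, -1.1]
grip_width: 0.0593
```

```bash
python3 shal.py|tail -2
```

```text
t 15.62 turn total [-0.01  0.06 -0.08] shift total [-0.01 -0.14 -0.94] min rows 1 F [-0.6  0.4 -0.7] g 0.0591
err now (mm, base axes) [-1.8  6.8 46.8] roterr [-0.1  0.5 -0.6]
```

>>> step_arm([
  [[-0.01,0.06,-0.08,-0.01,-0.14,-0.2,0],[0,0,0,0,0,-0.3,0],[0,0,0,0,0,-0.18,0],[0,0,0,0,0,0,0]],
])

```text
time: 16.12
position: [0.5553, -0.2186, 0.1146]
eef_rot: [-90.6, 0.1, 74.0]
ft_force: [-0.3, 0.0, -1.6]
grip_width: 0.059
```

```bash
python3 shal.py|tail -2
```

```text
t 16.18 turn total [ 0.01  0.02 -0.02] shift total [-0.02 -0.05 -0.26] min rows 1 F [-0.5  0.7 -1.4] g 0.059
err now (mm, base axes) [ 0.3  2.5 12.9] roterr [ 0.1  0.2 -0.2]
```

>>> step_arm([
  [[0,0.01,-0.01,-0.02,-0.05,0,0],[0,0,0,0,0,-0.1,0],[0,0,0,0,0,-0.02,0]],
])

```text
time: 16.55
position: [0.5549, -0.2217, 0.1099]
eef_rot: [-90.7, 0.2, 73.9]
ft_force: [-0.3, -0.1, -1.5]
grip_width: 0.0592
```

```bash
python3 shal.py|tail -2
```

```text
t 16.6 turn total [ 0.02  0.02 -0.01] shift total [-0.01  0.01 -0.16] min rows 1 F [ 0.4 -0.2 -2.2] g 0.0592
err now (mm, base axes) [ 0.6 -0.5  7.8] roterr [ 0.1  0.2 -0.1]
```

>>> step_arm([
  [[0.02,0.02,-0.01,-0.01,0.01,-0.06,0],[0,0,0,0,0,-0.04,0]],
])

```text
time: 16.85
position: [0.5546, -0.2213, 0.105]
eef_rot: [-90.5, 0.1, 73.8]
ft_force: [0.1, -0.0, -0.9]
grip_width: 0.059
```

```bash
python3 shal.py|tail -2
```

```text
t 16.9 turn total [-0.  0.  0.] shift total [ 0.    0.   -0.05] min rows 1 F [-0.3  0.2 -1.4] g 0.0592
err now (mm, base axes) [ 0.  -0.2  2.5] roterr [-0.  0.  0.]
```

>>> step_arm([
  [[0,0,0,0,0,-0.04,0],[0,0,0,0,0,-0.01,0]],
])

```text
time: 17.15
position: [0.5548, -0.2213, 0.1033]
eef_rot: [-90.6, 0.1, 73.8]
ft_force: [-2.2, 0.8, 4.1]
grip_width: 0.0592
```

```bash
python3 shal.py|tail -2
```

```text
t 17.2 turn total [-0.    0.01  0.  ] shift total [-0.01  0.01 -0.02] min rows 1 F [-1.8  1.2  4.9] g 0.0589
err now (mm, base axes) [ 0.3 -0.2  1.1] roterr [-0.   0.1  0. ]
```

>>> step_arm([
  [[0,0,0,0,0,0,0.85],[0,0,0,0,0,0,1],[0,0,0,0,0,0,1],[0,0,0,0,0,0.3,1],[0,0,0,0,0,0.7,1],[0,0,0,0,0,1,1],[0,0,0,0,0,0.8,1],[0,0,0,0.3,0,0,1],[0,0,0,0,0,0,1]],
])

```text
time: 18.32
position: [0.5695, -0.2212, 0.2535]
eef_rot: [-90.9, 0.1, 73.8]
ft_force: [-0.7, 0.2, -0.1]
grip_width: 0.0857
```

```bash
python3 - <<'E'
from tray import *
s=bot.get_state();print(s['time'],s['position'],s['ft_force'])
ims=[]
for c in('wrist','scene','top'):
    p,d=bot.camera(c);z=dict(p=p,d=d,**bot.calibration(c));ims.append(p)
    print(c,'shallow');r=tray(z,np.array([.552,-.219,.120]),0,-16,0)
    P=cloud(d,z['K'],z['R'],z['t'])[d>0];L=(P-[.552,-.219,.12])@Ro.from_euler('z',-16,degrees=True).as_matrix();k=(abs(L[:,0])<.09)&(abs(L[:,1])<.035)&(abs(L[:,2])<.005)
    C=np.c_[L[k,:2],np.ones(k.sum())];print('tilt',np.degrees(np.linalg.lstsq(C,L[k,2],rcond=None)[0][:2]).round(2))
a=ims[0][40:320,150:500];b=cv2.resize(ims[1][90:240,150:310],None,fx=2.5,fy=2.5)
h=max(a.shape[0],b.shape[0]);pad=lambda i:np.pad(i,((0,h-i.shape[0]),(0,0),(0,0)))
cv2.imwrite('pics/fin.png',np.hstack([pad(a),pad(b)])[:,:,::-1])
E
```

```text
18.325 [ 0.56954829 -0.2211811   0.25349209] [-0.69660239  0.20240013 -0.07628103]
wrist shallow
(array([ 2.4, -1.3]), 160.2, 60.3, -0.14) dz 0.0014 4416 rim centre [ 0.5539 -0.2209  0.1214]
tilt [-0.17  0.07]
scene shallow
(array([ 1.2, -0.4]), 161.0, 62.8, -0.24) dz -0.0013 719 rim centre [ 0.553  -0.2197  0.1187]
tilt [ 0.09 -0.02]
top shallow
(array([2.7, 6.5]), 160.0, 45.2, -0.37) dz -0.0022 256 rim centre [ 0.5564 -0.2135  0.1178]
tilt [-0.46  1.5 ]
```

View pics/fin.png

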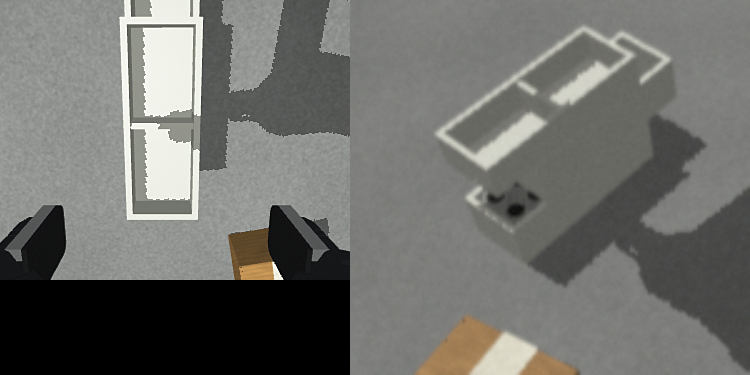

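```bash
python3 -c "
from station import bot
print(bot.close_job())"
```

```text
the job is handed in; nothing more can be done
None
```

Both trays are stacked and the job is handed in at about 18.5 s on the robot clock. The deep tray went on first, with its foot in the base tray's empty compartment. The shallow tray followed, with its foot in the deep tray's compartment nearer the sleeves, straight above the base tray.

**Last checks:**
- **Height and level:** the wrist camera put the shallow rim at 121.4 mm and the scene camera at 118.7 mm, against 120 mm expected. Both gave a tilt under 0.2°. The deep tray's rim measured 88–89 mm from the wrist against 88 mm expected.
- **Position and heading:** the shallow tray is within about 1–3 mm of the base tray's measured centre and within 0.3° of its heading.
- **Forces:** contact readings stayed under about 6 N, and the gripper was open and clear of the stack at the end.

**Disagreed:** the final top view gave a rim only 45 mm wide instead of 60 mm, a 6.5 mm sideways offset and a 1.5° tilt. I put that down to the arm hiding part of the tray and relied on the other two cameras.

**Not checked:** I did not re-measure the base tray or the carton, tape roll and tub after the last placing. No unexpected contact showed in the force readings.

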